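# Find the loaded end of the beating bar and stow it heavy end down

## Robot

A 6-joint arm with a two-finger parallel gripper is mounted at the origin on the work surface. World frame = base frame: x ahead of the robot, y to its left, z up, the work surface at z = 0. Lengths are in mm, angles in rad, forces in N, time in s.
With the tool pointing down it reaches from about 275 to 750 mm from the base axis. Payload 10.2 kg.
Tool frame: the origin (TCP) lies between the finger pads; the fingertips stand 8 mm ahead of it and the grasp point (between the pads) lies 11 mm behind it; z points along the fingers, x is the direction in which the jaws open and shut, and the axes are right-handed (so a half turn about z gives the same grasp; the last joint's range is limited). The gripper opens to 85 mm and grips with 20 to 120 N. Pads are 22 mm wide; open, the fingers measure 114 mm over their backs; the gripper's body (76 mm by 85 mm) begins 54 mm behind the grasp point. The pads swing forward as they close: fully open they stand 13 mm farther back than shut.
Start: joints at [1.038, 0.313, 1.498, -0, 1.331, -0.223], TCP at [160.068, 500.009, 204.194] pointing down, gripper open.
Joint ranges: [-2.94, 2.94], [-0.97, 2.17], [0.19, 2.56], [-1.23, 4.37], [0.02, 3.11], [-2.88, 2.88]. Speed limits (rad/s): [2.39, 2.39, 3.01, 3.14, 3.14, 3.14].

## Interface

Orientations are given as a unit quaternion [w, x, y, z].
In Python, from rig import sense, eyes, ctrl gives the robot as it stands.
- The arm moves only by the tool move_arm, never from a script. Its argument "rows" is a list that holds one entry, the list of rows, each a list of 5 numbers: the shift along the tool's x, y, z in mm, then the turn about the tool's z in units of 6 degrees (1.0 is 6 degrees), then the gripper command: -1 is shut, 1 is fully open, values between are in proportion. In form: [[[dx, dy, dz, roll, jaw], ...]]. A call has 1 to 12 rows; each row is the pose to reach, as a shift and turn from the pose measured when the call began, along the tool's axes at that moment; what a row does not reach only later rows make up. A row lasts 1/8 s, in which the tool goes at most 62.5 mm and 10.7 degrees, less where a joint would pass 70% of its speed; a pose out of reach is approached as far as the arm can. A call with a gripper value outside its range is refused whole. The fingers move at their own pace and stop on an object; "squeeze" is the grip in N (left out, the last holds). Time passes only in rows, so rows that repeat a pose let the fingers close. It gives the time, the measured TCP pose, the force and the opening at its end, in the units of the state.
- sense(): the state, without advancing time (a new reading comes with each control period).
- eyes.capture(name): name is "side" or "top" or "wrist"; returns a dict with "color" (420x560x3 uint8, blue, green, red), "vertical_fov" (degrees; the focal length in pixels is half the picture's height over the tangent of half this angle, whatever the lens; pixels are square), "cx", "cy" (the principal point, pixels), "xyz" and "attitude" of the camera in the world. Camera axes: x right, y down, z forward; pixel columns grow to the right and rows downward; lengths in mm; the calibration is good to about 2 mm. The wrist camera is an equidistant fisheye: a pixel r from the principal point sees the ray r / f radians off the axis. A picture is of the moment at which its call begins. There is no depth.
- ctrl.finish_job(): hands the job in, once; it reports no verdict.
The state is a dict: "time_s": time; "joints": joint angles; "dq": joint speeds; "tau": joint torques, N m; "eef_pos": TCP position; "ee_rot": TCP orientation; "force": force on the tool from outside, world axes, zero at the start; "wrist_torque": the same for the moment, N m; "grip_width": opening from 0.0 (shut) to 1.0 (fully open).
Only numpy, scipy, OpenCV 4.12 (cv2) and the standard library are available. Lean on these libraries where they do the work, as an engineer would, in place of code of your own. Each camera call takes 0.05 s, during which the arm holds its last target. There are 200 camera calls.

## Task

The leather-wrapped wooden beating bar has lead hidden in one of its two steel ends. Lay it by its middle across the low rubber-topped ridge and let go to see which end dips, then take it again and lay it in the sloping cradle with that heavy end at the bottom, up against the foot stop. When you have let go of it, swing the red keeper arm fully across the bar, and leave the other things on the bench where they are.

Things in the scene. Friction and masses are not known exactly. Their poses are not given: they have to be found in the camera images.
- bar_center (a point): centre (half-way up) of the loose beating bar: square, wooden, 180 mm long, 34 x 34 mm thick, leather round its middle 44 mm, a 28 mm steel cap on each end, 0.35 to 0.55 kg. x runs along it, z up through it. The ends look the same; one (not told which) is filled with lead, so its centre of mass lies some 35 mm from the middle towards that end.
- ridge_top (a point): middle of the top of the fixed balance ridge, an upright with a rounded rubber top on a dark base 70 x 60 x 8 mm. The top is 30 mm above the bench and 22 mm wide, narrower than the bar, so fingers can straddle it. The ridge line runs along x; lay the bar across it, along y, level, its middle on the ridge. Let go, it tips by about 0.34 rad until its heavy end rests on the bench.
- seat (a point): where the bar's centre lies when home in the fixed cradle: 17 mm above its floor, 76 mm above the bench. x points uphill along the 18 degree slope, y across, z square out of it. The floor beam is 26 mm wide (fingers pass beside it); green cheeks 14 mm high, 67 to 89 mm downhill and 69 to 91 mm uphill, leave a 42 mm slot. The foot stop's face is 92 mm downhill, 24 mm above the floor at its top.
- keeper_pivot (a point): pivot of the red keeper arm on the cradle: 50 mm uphill of the seat point, 40 mm to its +y side, and 26 mm above it along z (mid-thickness of the arm; the axes are those of the seat). The arm turns about z in a plane parallel to the slope, its underside 5 mm clear of the lying bar.
- keeper_knob (a point): point on the axis of the black upright knob at the end of the keeper arm, 58 mm from the pivot: the knob is 14 mm thick and stands 38 mm up from the arm's top; this point is 22 mm above the arm's top (16 mm below the knob's top). The knob can be pinched from above or pushed. x points from the pivot out along the arm.
- keeper (a joint): keeper angle in rad: 0 = open, the arm beside the bar's place, pointing uphill and splayed 0.25 rad outwards (to +y); it grows clockwise seen from above, through 0.25 (pointing straight uphill) to 1.82 = closed against its stop, the arm pointing to the cradle's -y, across the bar. Starts at 0 to 0.35. Light friction (about 1 N at the knob) keeps it where it is left.
- last_mark (a point): bystander: pale shoe last, about 200 mm long and 110 mm high; this point is 30 mm above the bench
- tin_mark (a point): bystander: round yellow polish tin, 80 mm across, 30 mm high; its centre
- dye_mark (a point): bystander: amber dye bottle, 48 mm across, 90 mm high; its centre
- brush_mark (a point): bystander: brush lying down; near its middle
- hammer_mark (a point): bystander: hammer lying down; near its middle
- wax_mark (a point): bystander: block of wax 70 x 45 x 25 mm; its centre
- pot_mark (a point): bystander: small steel pot 70 mm across, 50 mm high; its centre

How it is judged:
By the outcome, as a careful person would: the job done as asked, in the order asked, and still so for the second after the job is handed in, with the robot touching nothing.
It also fails if it takes over 72 s, if anything falls off the work surface, if the arm or the gripper's body presses on something with over 40 N, if the wrist force passes 120 N, or if a joint passes its speed limit or range.

## Working session

There is one attempt and no reset: what is moved stays moved. The work goes in short steps, Python scripts to look and compute and a tool call to move; the robot and the scene stay as the last step left them, time stands still between calls to the robot, and variables do not carry over. Pictures are saved under pics/ and viewed, about 8 in all and at most 12, crops included, and the job is handed in when it is done.

Besides the shell and the picture viewer there is one more tool, called after "Request:" as name(argument=value, ...) on one line, values as JSON. move_arm: Moves the arm, as the interface text tells. Its arguments: {"type":"object","properties":{"rows":{"type":"array","items":{"type":"array","items":{"type":"array","items":{"type":"number"}}}},"squeeze":{"type":"number"}},"required":["rows"]}

```bash
mkdir -p pics; ls
cat > h.py <<'E'
import numpy as np, cv2, json
from rig import sense, eyes, ctrl
from scipy.spatial.transform import Rotation as R
def rot(q): return R.from_quat([q[1],q[2],q[3],q[0]]).as_matrix()
def cap(n,save=None):
    c=eyes.capture(n); c['n']=n
    if save: cv2.imwrite('pics/'+save+'.png',c['color'])
    return c
def cam(c):
    a=np.array(c['attitude'],float)
    M=a if a.shape==(3,3) else rot(a)
    f=210/np.tan(np.radians(c['vertical_fov'])/2)
    return M,np.array(c['xyz'],float),f
def ray(c,u,v):
    M,o,f=cam(c); x,y=u-c['cx'],v-c['cy']
    if c['n']=='wrist':
        r=np.hypot(x,y)+1e-9; t=r/f; d=np.array([x/r*np.sin(t),y/r*np.sin(t),np.cos(t)])
    else:
        d=np.array([x/f,y/f,1.]); d/=np.linalg.norm(d)
    return o,M@d
def onz(c,u,v,z):
    o,d=ray(c,u,v); return o+d*(z-o[2])/d[2]
def proj(c,p):
    M,o,f=cam(c); q=M.T@(np.array(p)-o)
    if c['n']=='wrist':
        r=np.hypot(q[0],q[1]); t=np.arctan2(r,q[2]); return c['cx']+f*t*q[0]/r, c['cy']+f*t*q[1]/r
    return c['cx']+f*q[0]/q[2], c['cy']+f*q[1]/q[2]
def tri(c1,p1,c2,p2):
    o1,d1=ray(c1,*p1);o2,d2=ray(c2,*p2)
    s=np.linalg.lstsq(np.c_[d1,-d2],o2-o1,rcond=None)[0]
    a,b=o1+d1*s[0],o2+d2*s[1]; return (a+b)/2,np.linalg.norm(a-b)
E
python3 - <<'E'
from h import *
for n in('top','side'):
    c=cap(n,n+'0'); print({k:c[k] for k in c if k!='color'})
print(sense())
E
```

```text
pics
{'vertical_fov': 46.845736128516606, 'cx': 286.3251013391931, 'cy': 213.28967184321993, 'xyz': array([ 286.04755237,    9.99158011, 1535.96574719]), 'attitude': array([-0.06232125,  0.71253981, -0.6950243 ,  0.07310478]), 'n': 'top'}
{'vertical_fov': 55.54797527936665, 'cx': 280.3516698328609, 'cy': 212.37254352202027, 'xyz': array([ 355.9469803 , 1152.60910783,  897.77945748]), 'attitude': array([ 0.04309177, -0.07838368,  0.88060233, -0.46533713]), 'n': 'side'}
{'time_s': 0.1, 'joints': array([ 1.03760318e+00,  3.13369519e-01,  1.49835587e+00, -2.63157178e-05,
        1.33098642e+00, -2.23406776e-01]), 'dq': array([-0.00093362, -0.00025722, -0.00348398, -0.00030483,  0.0010445 ,
       -0.00150387]), 'tau': array([ 4.43300392e-03, -4.12900150e+01, -2.60140818e+01, -1.27216376e-04,
        3.05332847e-03, -1.49305635e-05]), 'eef_pos': array([159.93737504, 499.77588577, 203.70684014]), 'ee_rot': array([ 2.33297492e-04,  8.07727926e-01,  5.89555158e-01, -5.08784495e-04]), 'force': array([ 1.05006145, -0.0120629 , -0.51389859]), 'wrist_torque': array([ 0.01544602, -0.00757276,  0.02439503]), 'grip_width': 1.002111281356884}
```

View pics/top0.png

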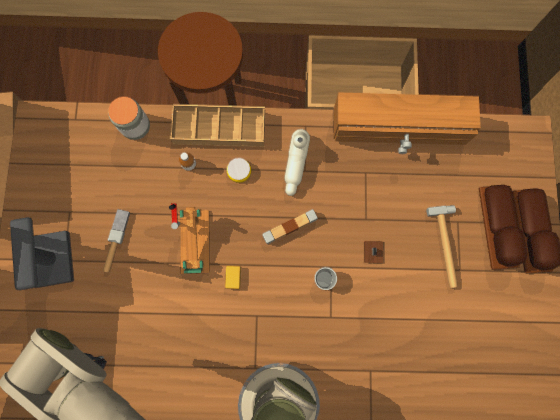

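View pics/side0.png

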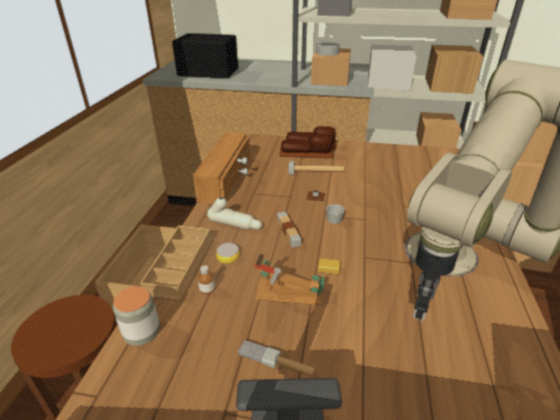

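The top view shows the bar at about (290,227), the ridge at (374,252), the cradle spanning (190,210)–(192,270) and the red arm at (175,215). Next I'll enlarge these and measure.

Run:
```python
from h import *
t=cap('top');s=cap('side')
a=cv2.resize(t['color'][195:285,150:400],None,fx=3.2,fy=3.2,interpolation=3)
b=cv2.resize(s['color'][180:310,240:350],None,fx=2.5,fy=2.5,interpolation=3)
b=b[:, :]; W=np.zeros((a.shape[0]+b.shape[0]-25,800,3),'u1')
W[:a.shape[0]]=a[:,:800]; b=b[25:]; W[a.shape[0]:a.shape[0]+b.shape[0],:b.shape[1]]=b
cv2.imwrite('pics/z1.png',W); print(W.shape)
for n,u,v,z in[('bar',290,227,17),('ridge',374,252,30),('crtop',188,210,90),('crbot',192,270,55),('wax',232,277,25),('pot',326,279,50),('red',175,215,100)]:
    print(n,onz(t,u,v,z).round(0))
```

```text
(588, 800, 3)
bar [537. -23.  17.]
ridge [ 463. -287.   30.]
crtop [569. 289.  90.]
crbot [391. 273.  55.]
wax [375. 153.  25.]
pot [ 374. -135.   50.]
red [551. 325. 100.]
```

View pics/z1.png

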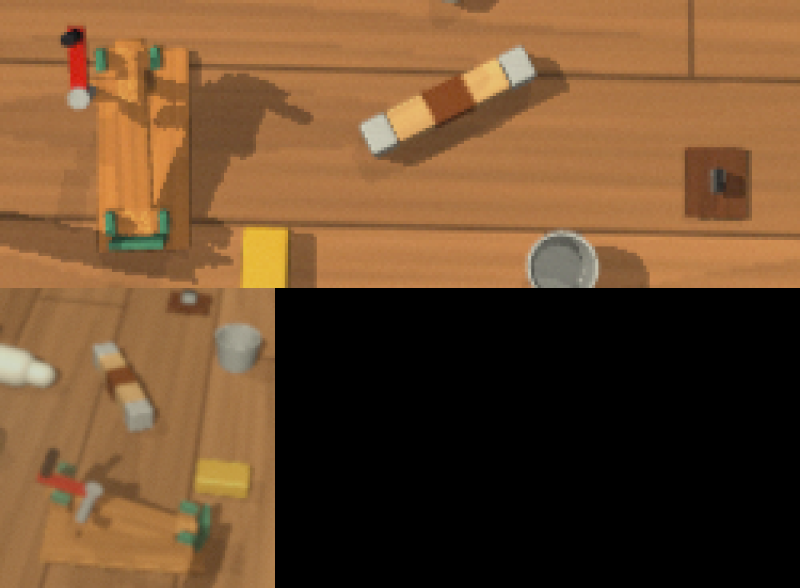

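Run:
```python
from h import *
t=cap('top');F=lambda u,v:(150+u/3.2,195+v/3.2)
A=onz(t,*F(378,134),34);B=onz(t,*F(517,66),34);print('bar',A,B,(A+B)/2,np.degrees(np.arctan2(*(A-B)[1::-1])),np.linalg.norm(A-B))
L=onz(t,*F(448,100),34);print('leather',L)
print('ridge',onz(t,*F(718,180),30),'base',onz(t,*F(718,184),8), [onz(t,*F(*p),8)[:2].round() for p in((685,148),(750,148),(685,218),(750,220))])
lo=[onz(t,*F(*p),49) for p in((110,222),(164,221))];up=[onz(t,*F(*p),98) for p in((101,59),(155,57))]
l=np.mean(lo,0);u=np.mean(up,0);print('cr',lo,up,l,u)
d=u-l;print('yaw',np.degrees(np.arctan2(d[1],d[0])),'len',np.hypot(*d[:2]),'exp',158*.951)
seat=l+(78/158)*d; print('seat~',seat)
print('pivot',onz(t,*F(78,98),118),'knob',onz(t,*F(71,38),150))
q=rot(sense()['ee_rot']);print(q.round(3))
```

```text
bar [501.45228066  45.51935604  34.        ] [572.63833197 -89.43010169  34.        ] [537.04530632 -21.95537282  34.        ] 117.81171740361836 152.5739494170902
leather [536.87915971 -22.10682686  34.        ]
ridge [ 465.21945632 -287.80629009   30.        ] base [ 463.85617665 -292.11092599    8.        ] [array([ 499., -260.]), array([ 501., -324.]), array([ 429., -259.]), array([ 429., -323.])]
cr [array([408.09284707, 297.92786818,  49.        ]), array([410.3135642 , 246.65651193,  49.        ])] [array([556.74071285, 306.53272935,  98.        ]), array([560.00347779, 256.01717182,  98.        ])] [409.20320564 272.29219006  49.        ] [558.37209532 281.27495059  98.        ]
yaw 3.4461173347546796 len 149.43911013069564 exp 150.25799999999998
seat~ [482.84354358 276.72671741  73.18987342]
pivot [515.79991779 321.19631349 118.        ] knob [565.64222761 324.21039544 150.        ]
[[ 0.305  0.952 -0.   ]
 [ 0.952 -0.305 -0.   ]
 [-0.001 -0.    -1.   ]]
```

```bash
cat >> h.py <<'E'
def go(x,y,z,ang):
    s=sense(); q=rot(s['ee_rot']); a=np.degrees(np.arctan2(q[1,0],q[0,0]))
    d=q.T@(np.array([x,y,z])-s['eef_pos']); r=(a-ang+180)%360-180
    print('t',round(s['time_s'],2),'pos',s['eef_pos'].round(1),'ang',round(a,2),'F',s['force'].round(1),'T',s['wrist_torque'].round(2),'g',round(s['grip_width'],3)); print('MOVE',d.round(1),'roll',round(r/6,2))
E
python3 - <<'E'
from h import *
go(537,-22,150,27.8)
E
```

```text
t 0.25 pos [160.  499.9 204. ] ang 72.25 F [ 0.1 -0.2  0.2] T [-0.03  0.02  0.05] g 0.999
MOVE [-382.1  518.2   54.1] roll 7.41
```

Request:
move_arm(rows=[[[-382, 518, 54, 7.4, 1], [-382, 518, 54, 7.4, 1], [-382, 518, 54, 7.4, 1], [-382, 518, 54, 7.4, 1], [-382, 518, 54, 7.4, 1], [-382, 518, 54, 7.4, 1], [-382, 518, 54, 7.4, 1], [-382, 518, 54, 7.4, 1], [-382, 518, 54, 7.4, 1], [-382, 518, 54, 7.4, 1], [-382, 518, 54, 7.4, 1], [-382, 518, 54, 7.4, 1]]], squeeze=80)

```text
time_s: 1.75
eef_pos: [536.9, -22.3, 149.6]
ee_rot: [-0.0, 0.971, 0.24, -0.001]
force: [-0.2, 0.4, -0.2]
grip_width: 0.999
```

Run:
```python
from h import *
go(537,-22,150,27.8)
c=cap('wrist','w1');print(proj(c,(537,-22,34)),{k:c[k] for k in c if k!='color'})
```

```text
t 1.75 pos [536.9 -22.3 149.6] ang 27.77 F [-0.2  0.4 -0.2] T [ 0.06 -0.07  0.  ] g 0.999
MOVE [ 0.3 -0.2 -0.4] roll -0.0
(np.float64(279.8311122484489), np.float64(188.5674090807724)) {'vertical_fov': 65.70646984690485, 'cx': 279.6212122388389, 'cy': 201.39300965198856, 'xyz': array([503.15210857,  42.69957508, 318.74526467]), 'attitude': array([0.1406608 , 0.96047279, 0.23779604, 0.03405283]), 'n': 'wrist'}
```

View pics/w1.png

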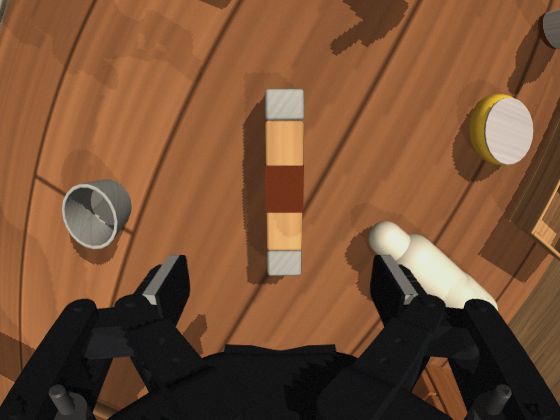

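The wrist view shows the bar upright in the picture, leather centre at (284.5,189), about 5 px right of where I predicted, and nothing close to the fingers.

Run:
```python
from h import *
c=cap('wrist');p=onz(c,284.5,189,34);print(p); go(p[0],p[1],10,27.8)
```

```text
[540.53542223 -19.39163041  34.        ]
t 1.85 pos [536.3 -20.7 150.2] ang 27.9 F [0.8 0.5 0. ] T [-0.02  0.07 -0.01] g 0.995
MOVE [  4.5   0.8 140.2] roll 0.02
```

Request:
move_arm(rows=[[[4, 0, 50, 0, 1], [4, 0, 100, 0, 1], [4, 0, 125, 0, 1], [4, 0, 139, 0, 1], [4, 0, 139, 0, 1], [4, 0, 139, 0, -0.6], [4, 0, 139, 0, -1], [4, 0, 139, 0, -1], [4, 0, 139, 0, -1], [4, 0, 139, 0, -1], [4, 0, 139, 0, -1], [4, 0, 139, 0, -1]]], squeeze=80)

```text
time_s: 3.35
eef_pos: [539.7, -18.9, 11.1]
ee_rot: [-0.0, 0.97, 0.241, -0.0]
force: [-0.7, -0.9, -1.2]
grip_width: -0.0
```

Run:
```python
from h import *
go(537,-22,150,27.8)
```

```text
t 3.35 pos [539.7 -18.9  11.1] ang 27.9 F [-0.7 -0.9 -1.2] T [-0.02 -0.02  0.01] g -0.0
MOVE [  -3.9    1.5 -138.9] roll 0.02
```

Run:
```python
from h import *
c=cap('wrist','w2');s=cap('side')
W=np.zeros((420,800,3),'u1');W[:,:560]=c['color'];W[:240,560:]=cv2.resize(s['color'][180:260,240:320],(240,240),interpolation=3);cv2.imwrite('pics/w2.png',W)
```

```text
(no output)
```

View pics/w2.png

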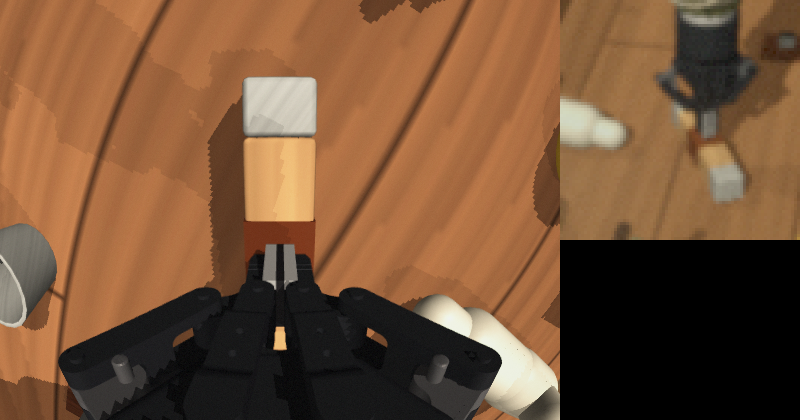

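The fingers look shut over the leather, around (280,265), with the bar still lying flat. I'll check the geometry before acting.

Run:
```python
from h import *
c=cap('wrist');s=sense();q=rot(s['ee_rot']);p=s['eef_pos'];print(c['xyz'],p,s['grip_width'],s['force'],s['joints'].round(3))
for k in(-11,0,8): print(k,np.round(proj(c,p+q[:,2]*k),1))
d=np.array([np.cos(np.radians(117.8)),np.sin(np.radians(117.8)),0])
for z in(0,34):
  for a in(-90,-62,-22,0,22,62,90): print(z,a,np.round(proj(c,np.array([540,-20,z])+a*d),0))
t=cap('top','t2');sd=cap('side','s2')
for cc in(t,sd):print(proj(cc,p),proj(cc,(540,-20,34)))
a=cv2.resize(t['color'][190:260,240:340],(500,350),interpolation=3)
b=cv2.resize(sd['color'][190:260,255:330],(375,350),interpolation=3)
cv2.imwrite('pics/z2.png',np.hstack([a,b])[:, :800])
```

```text
[505.76985685  46.05644551 180.26640034] [539.66928949 -18.86518899  11.122268  ] 0.0017119422052471178 [ 0.39859517 -0.18817234  0.02876163] [-0.252  0.575  1.66  -0.     0.907 -0.739]
-11 [279.1 247.9]
0 [279.1 239.7]
8 [279.2 234.3]
0 -90 [279. 347.]
0 -62 [279. 317.]
0 -22 [279. 267.]
0 0 [279. 234.]
0 22 [279. 199.]
0 62 [279. 129.]
0 90 [279.  79.]
34 -90 [278. 381.]
34 -62 [278. 351.]
34 -22 [279. 296.]
34 0 [279. 260.]
34 22 [279. 219.]
34 62 [279. 134.]
34 90 [279.  72.]
(np.float64(288.8234519459164), np.float64(226.53869259641445)) (np.float64(289.35141252606616), np.float64(225.25290720321397))
(np.float64(288.5833492709915), np.float64(229.87575818244645)) (np.float64(288.5983935172853), np.float64(224.69970329990778))
```

View pics/z2.png

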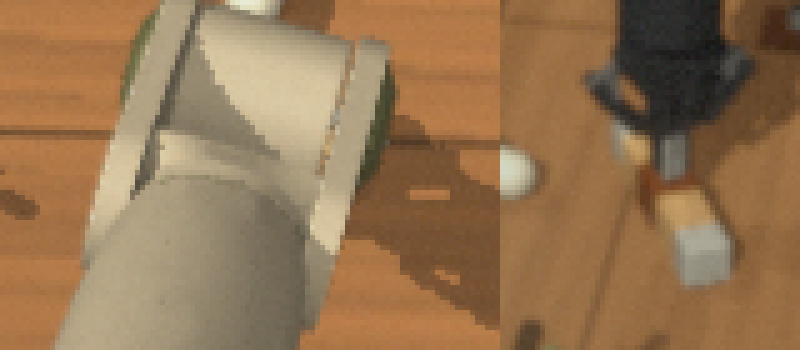

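The fingertips ended on top of the bar (about z 35) with the TCP reading 11, so the tool seems to reach some 30 mm less than stated. I'll open, go down in stages and watch the force.

Request:
move_arm(rows=[[[0, 0, -6, 0, 1], [0, 0, -6, 0, 1], [0, 0, -6, 0, 1], [0, 0, -6, 0, 1], [0, 0, -6, 0, 1], [0, 0, 4, 0, 1], [0, 0, 10, 0, 1], [0, 0, 15, 0, 1], [0, 0, 15, 0, 1]]])

```text
time_s: 4.72
eef_pos: [539.4, -18.8, -4.3]
ee_rot: [-0.0, 0.971, 0.241, -0.001]
force: [-0.2, -0.2, 0.2]
grip_width: 1.0
```

Run:
```python
from h import *
go(540,-19,-10,27.8); cap('wrist','w3')
```

```text
t 4.72 pos [539.4 -18.8  -4.3] ang 27.9 F [-0.2 -0.2  0.2] T [-0.08 -0.03 -0.04] g 1.0
MOVE [0.4 0.4 5.7] roll 0.02
```

View pics/w3.png

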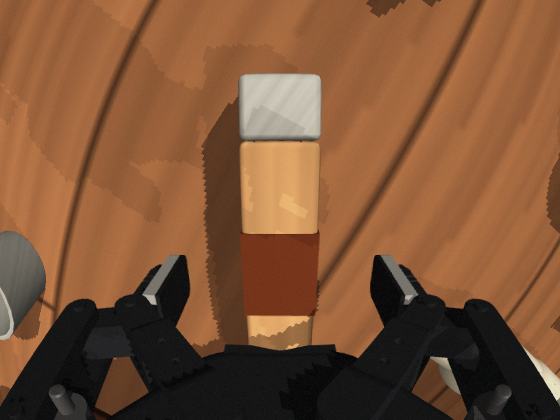

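Request:
move_arm(rows=[[[0, 0, 6, 0, 1], [0, 0, 11, 0, 1], [0, 0, 14, 0, 1], [0, 0, 14, 0, -1], [0, 0, 14, 0, -1], [0, 0, 14, 0, -1], [0, 0, 14, 0, -1], [0, 0, 14, 0, -1], [0, 0, 14, 0, -1], [0, 0, 14, 0, -1]]], squeeze=80)

```text
time_s: 6.02
eef_pos: [539.9, -19.0, -17.5]
ee_rot: [0.0, 0.97, 0.241, -0.0]
force: [-1.7, -0.5, 5.1]
grip_width: 0.382
```

Request:
move_arm(rows=[[[0, 0, -15, 0, -1], [0, 0, -40, 0, -1], [0, 0, -80, 0, -1], [0, 0, -115, 0, -1], [0, 0, -115, 0, -1], [0, 0, -115, 0, -1]]])

```text
time_s: 6.78
eef_pos: [538.9, -18.6, 96.0]
ee_rot: [-0.001, 0.971, 0.241, -0.001]
force: [-0.0, -0.4, -5.7]
grip_width: 0.379
```

Run:
```python
from h import *
go(465,-290,100,0); cap('wrist','w4')
s=cap('side');print(np.round(proj(s,(540,-19,132))))
```

```text
t 6.78 pos [538.9 -18.6  96. ] ang 27.9 F [-0.  -0.4 -5.7] T [0.21 0.12 0.  ] g 0.379
MOVE [-192.3  205.2   -3.9] roll 4.65
[289. 202.]
```

View pics/w4.png

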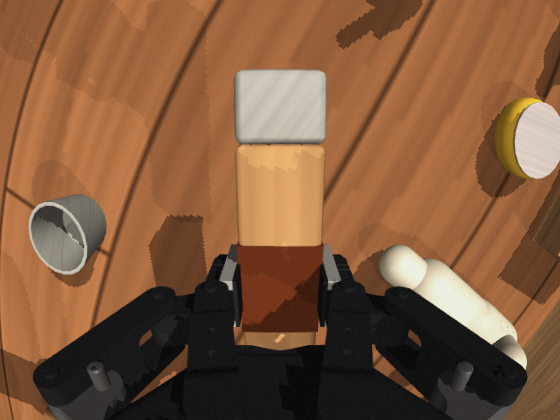

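The bar is held level by the leather middle (rows 246–332), and the wrist torque hints that the -y end is heavy. Now I'll move towards the ridge, stopping short to look at it.

Run:
```python
from h import *
go(465,-190,130,0)
```

```text
t 6.88 pos [538.9 -18.7  95.8] ang 27.9 F [ 0.3 -0.4 -6.1] T [0.21 0.1  0.02] g 0.38
MOVE [-145.6  116.7  -34.1] roll 4.65
```

Request:
move_arm(rows=[[[-30, 25, -34, 1, -1], [-60, 50, -34, 2, -1], [-90, 75, -34, 3, -1], [-120, 100, -34, 4, -1], [-146, 117, -34, 4.65, -1], [-146, 117, -34, 4.65, -1], [-146, 117, -34, 4.65, -1]]])

```text
time_s: 7.75
eef_pos: [464.6, -189.9, 129.2]
ee_rot: [-0.001, 1.0, 0.0, -0.002]
force: [-1.0, -0.6, -5.7]
grip_width: 0.379
```

Run:
```python
from h import *
go(465,-290,60,0); c=cap('wrist','w5');print(np.round(proj(c,(465,-289,30))))
```

```text
t 7.75 pos [ 464.6 -189.9  129.2] ang 0.03 F [-1.  -0.6 -5.7] T [ 0.23 -0.07 -0.01] g 0.379
MOVE [  0.6 100.2  69.1] roll 0.0
[280. 293.]
```

View pics/w5.png

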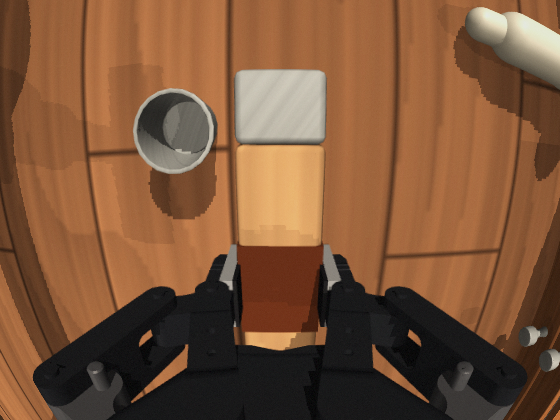

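Request:
move_arm(rows=[[[1, 50, 0, 0, -1], [1, 99, 0, 0, -1], [1, 99, 40, 0, -1], [1, 99, 80, 0, -1], [1, 99, 100, 0, -1], [1, 99, 108, 0, -1], [1, 99, 112, 0, -1], [1, 99, 112, 0, -1]]])

```text
time_s: 8.8
eef_pos: [465.8, -288.5, 17.8]
ee_rot: [-0.0, 1.0, 0.001, -0.002]
force: [-0.1, 0.3, -4.8]
grip_width: 0.383
```

Request:
move_arm(rows=[[[0, 0, 2, 0, -1], [0, 0, 4, 0, -1], [0, 0, 4, 0, -1]]])

```text
time_s: 9.18
eef_pos: [465.8, -288.5, 13.7]
ee_rot: [-0.0, 1.0, 0.001, -0.002]
force: [-0.4, 0.3, -5.6]
grip_width: 0.382
```

Run:
```python
from h import *
go(466,-289,12,0)
```

```text
t 9.18 pos [ 465.8 -288.5   13.7] ang 0.09 F [-0.4  0.3 -5.6] T [ 0.2   0.02 -0.02] g 0.382
MOVE [0.2 0.5 1.7] roll 0.01
```

Request:
move_arm(rows=[[[0, 0, 1.5, 0, -1], [0, 0, 2.5, 0, -1], [0, 0, 2.5, 0, -1]]])

```text
time_s: 9.55
eef_pos: [465.9, -288.7, 12.3]
ee_rot: [-0.0, 1.0, 0.001, -0.002]
force: [-3.0, 2.3, 7.3]
grip_width: 0.384
```

Contact on the ridge (+13 N change). Releasing.

Request:
move_arm(rows=[[[0, 0, 0, 0, 0.0], [0, 0, 0, 0, 0.4], [0, 0, 0, 0, 0.4], [0, 0, 0, 0, 0.4], [0, 0, 0, 0, 0.4], [0, 0, 0, 0, 0.4], [0, 0, 0, 0, 0.4], [0, 0, 0, 0, 0.4]]])

```text
time_s: 10.55
eef_pos: [465.9, -288.7, 12.3]
ee_rot: [-0.0, 1.0, 0.001, -0.002]
force: [0.6, 0.3, -0.7]
grip_width: 0.695
```

Run:
```python
from h import *
go(466,-289,12,0); c=cap('wrist');s=cap('side')
W=np.zeros((420,800,3),'u1');W[:,:560]=c['color'];W[:240,560:]=cv2.resize(s['color'][150:230,275:355],(240,240),interpolation=3);cv2.imwrite('pics/w6.png',W)
```

```text
t 10.55 pos [ 465.9 -288.7   12.3] ang 0.09 F [ 0.6  0.3 -0.7] T [ 0.05 -0.03  0.01] g 0.695
MOVE [0.1 0.3 0.3] roll 0.02
```

View pics/w6.png

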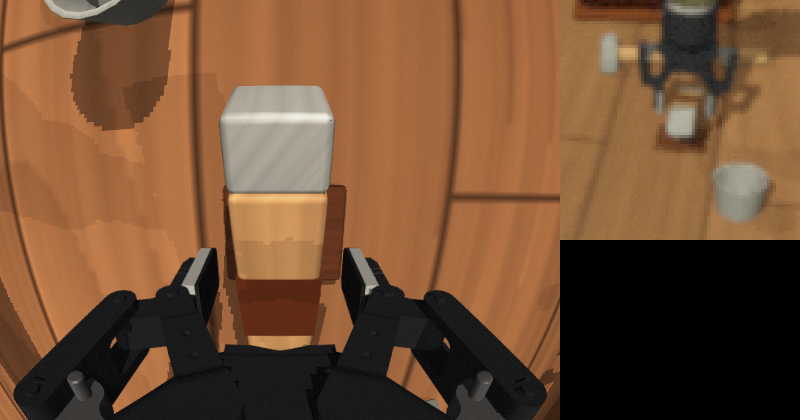

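The +y cap is now larger with its end face showing (rows 85–192), so it has risen. The -y end is down and is the heavy one, matching the torque. Next: where the bar's middle lies now.

Run:
```python
from h import *
from scipy.optimize import least_squares
c=cap('wrist');s=sense();print(s['eef_pos'].round(1),s['time_s'])
obs=[(22,280),(62,193),(90,116)]
def f(p):
    y,z,th=p;d=np.array([0,np.cos(th),np.sin(th)]);n=np.array([0,-d[2],d[1]])
    return [proj(c,np.array([466,y,z])+17*n+a*d)[1]-v for a,v in obs]
for th in(.30,.34,.36):
    r=least_squares(lambda p:f((*p,th)),(-294,46));print(th,r.x.round(1),r.fun.round(1))
print([np.round(proj(c,np.array([466,-294,46])+17*np.array([0,-.33,.94])+a*np.array([x/17 if 0 else 0,.94,.33])),0) for a,x in((22,0),(62,0),(90,0))])
M,o,f_=cam(c);print(o)
```

```text
[ 465.9 -288.7   12.3] 10.7
0.3 [-298.7   43.1] [-1.7  2.7 -1.2]
0.34 [-296.7   43.8] [-2.3  3.5 -1.6]
0.36 [-295.7   44.2] [-2.6  3.9 -1.7]
[array([279., 274.]), array([279., 190.]), array([279., 106.])]
[ 466.50422514 -215.36392224  181.41981297]
```

Request:
move_arm(rows=[[[0, 4, 2, 0, 0.4], [0, 7, 2, 0, 0.4], [0, 7, 2, 0, -1], [0, 7, 2, 0, -1], [0, 7, 2, 0, -1], [0, 7, 2, 0, -1], [0, 7, 2, 0, -1], [0, 7, 2, 0, -1]]], squeeze=90)

```text
time_s: 11.7
eef_pos: [466.1, -295.9, 10.5]
ee_rot: [0.0, 1.0, 0.001, -0.001]
force: [-0.5, -1.1, 5.2]
grip_width: 0.378
```

Request:
move_arm(rows=[[[0, 0, -10, 0, -1], [0, 0, -40, 0, -1], [0, 0, -90, 0, -1], [0, 0, -150, 0, -1], [0, 0, -190, 0, -1], [0, 0, -190, 0, -1], [0, 0, -190, 0, -1]]])

```text
time_s: 12.58
eef_pos: [465.8, -295.0, 198.3]
ee_rot: [-0.002, 1.0, 0.001, -0.003]
force: [-0.1, -0.2, -5.1]
grip_width: 0.379
```

Run:
```python
from h import *
go(483,277,200,-86.6); c=cap('wrist'); cv2.imwrite('pics/w7.png',c['color'])
s=sense();p=s['eef_pos']
# rows of brightness transitions on centre column
col=c['color'][60:345,270:290].mean(1).astype(int); g=np.abs(np.diff(col,axis=0)).sum(1); print([(i+60,g[i]) for i in np.where(g>35)[0]])
for th in(.3,.34,.38):
  d=np.array([0,np.cos(th),np.sin(th)]);n=np.array([0,-d[2],d[1]])
  print(th,[round(proj(c,p+[0,0,34]+17*n+a*d)[1]) for a in(-22,22,62,90)],round(proj(c,p+[0,0,34]-17*n+90*d)[1]))
```

```text
t 12.57 pos [ 465.8 -295.   198.3] ang 0.1 F [-0.1 -0.2 -5.1] T [ 0.26 -0.02 -0.05] g 0.379
MOVE [ 1.81e+01 -5.72e+02 -1.00e-01] roll 14.45
[(np.int64(65), np.int64(116)), (np.int64(86), np.int64(36)), (np.int64(87), np.int64(50)), (np.int64(98), np.int64(36)), (np.int64(169), np.int64(42)), (np.int64(170), np.int64(47)), (np.int64(171), np.int64(54)), (np.int64(172), np.int64(42)), (np.int64(173), np.int64(213)), (np.int64(264), np.int64(36)), (np.int64(265), np.int64(134)), (np.int64(266), np.int64(74)), (np.int64(326), np.int64(171)), (np.int64(328), np.int64(36))]
0.3 [324, 260, 167, 80] 61
0.34 [324, 263, 173, 85] 61
0.38 [323, 265, 179, 91] 61
```

Request:
move_arm(rows=[[[17, -50, 0, 1.6, -1], [17, -100, 0, 3.2, -1], [17, -150, 0, 4.8, -1], [17, -200, 0, 6.4, -1], [17, -250, 0, 8, -1], [17, -300, 0, 9.6, -1], [17, -350, 0, 11.2, -1], [17, -400, 0, 12.8, -1], [17, -440, 0, 14.45, -1], [17, -475, 0, 14.45, -1], [17, -475, 0, 14.45, -1], [17, -475, 0, 14.45, -1]]])

```text
time_s: 14.12
eef_pos: [481.6, 179.6, 198.3]
ee_rot: [0.002, 0.728, -0.686, -0.004]
force: [-1.1, -0.7, -5.6]
grip_width: 0.38
```

```bash
cat >> h.py <<'E'
def seatframe(p,yaw,sl=18):
    return R.from_euler('z',yaw,degrees=True).as_matrix()@R.from_euler('y',-sl,degrees=True).as_matrix(),np.array(p,float)
E
python3 - <<'E'
from h import *
go(483,277,200,-86.6); c=cap('wrist','w8'); t=cap('top','t8')
M,p=seatframe((483,277,76),3.4)
P={'upL':(80,28,-3),'upR':(80,-28,-3),'loL':(-78,28,-3),'loR':(-78,-28,-3),'foot':(-92,0,7),'piv':(50,40,28)}
for k,v in P.items(): print(k,np.round(proj(c,p+M@v)))
for cc in(c,):
    h=cv2.cvtColor(cc['color'],cv2.COLOR_BGR2HSV)
    for nm,lo,hi in(('green',(65,90,30),(95,255,255)),('red',(172,180,60),(180,255,255)),('red0',(0,200,90),(4,255,255))):
        m=cv2.inRange(h,lo,hi);n,_,st,ce=cv2.connectedComponentsWithStats(m)
        for i in range(1,n):
            if st[i,4]>40: print(nm,st[i],ce[i].round(1))
E
```

```text
t 14.12 pos [481.6 179.6 198.3] ang -86.59 F [-1.1 -0.7 -5.6] T [-0.04 -0.22  0.02] g 0.38
MOVE [-97.2  -7.2  -1.5] roll 0.0
upL [136.  99.]
upR [197.  95.]
loL [168. 238.]
loR [216. 239.]
foot [192. 254.]
piv [117. 146.]
green [188  81  13  26 287] [193.9  93.3]
green [133  85  15  26 295] [139.9  97.6]
green [ 165  224   54   36 1102] [192.6 245. ]
red0 [ 92  70  30  70 899] [107.2 108.8]
```

View pics/w8.png

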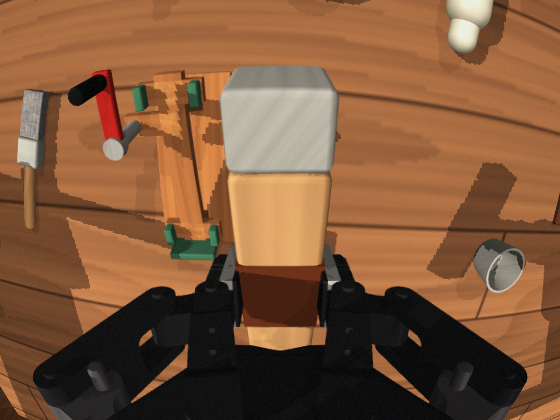

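The cradle projects where predicted: cheeks at about (140,98) and (194,93), foot stop at (193,250), with the keeper beside it. The seat estimate (484,277) holds.

Run:
```python
from h import *
go(486,276.8,198,-86.6);go(486,276.8,60,-86.6)
```

```text
t 14.22 pos [481.9 179.2 198.9] ang -86.66 F [ 1.3  0.7 -6. ] T [ 0.09 -0.23 -0.  ] g 0.381
MOVE [-97.2  -9.7   1.2] roll -0.01
t 14.22 pos [481.9 179.2 198.9] ang -86.66 F [ 1.3  0.7 -6. ] T [ 0.09 -0.23 -0.  ] g 0.381
MOVE [-96.7 -10.8 139.1] roll -0.01
```

Request:
move_arm(rows=[[[-50, -10, 0, 0, -1], [-97, -10, 0, 0, -1], [-97, -10, 0, 0, -1], [-97, -10, 50, 0, -1], [-97, -10, 90, 0, -1], [-97, -10, 115, 0, -1], [-97, -10, 130, 0, -1], [-97, -10, 130, 0, -1], [-97, -10, 130, 0, -1]]])

```text
time_s: 15.35
eef_pos: [486.1, 277.0, 70.3]
ee_rot: [0.001, 0.727, -0.686, -0.003]
force: [0.5, 0.5, -5.2]
grip_width: 0.382
```

Run:
```python
from h import *
go(486,276.8,46,-86.6);c=cap('wrist','w9'); t=cap('side','s9')
cv2.imwrite('pics/s9.png',t['color'])
h=cv2.cvtColor(c['color'],cv2.COLOR_BGR2HSV);m=cv2.inRange(h,(65,90,30),(95,255,255));n,_,st,ce=cv2.connectedComponentsWithStats(m)
for i in range(1,n):
    if st[i,4]>40: print(st[i],ce[i].round(1))
M,p=seatframe((484,277,76),3.4)
for v in((69,21,-3),(91,21,-3),(69,-21,-3),(91,-21,-3)): print(np.round(proj(c,p+M@v)))
```

```text
t 15.35 pos [486.1 277.   70.3] ang -86.68 F [ 0.5  0.5 -5.2] T [ 0.01 -0.17  0.04] g 0.382
MOVE [ 0.3 -0.  24.3] roll -0.01
[329  77  15  51 282] [338.8  97.5]
[207  78  21  51 668] [214.8 101.6]
[240 315   9  30  79] [243.8 330.4]
[232. 127.]
[229.  79.]
[327. 127.]
[330.  79.]
```

Request:
move_arm(rows=[[[0, 0, 12, 0, -1], [0, 0, 20, 0, -1], [0, 0, 23, 0, -1], [0, 0, 23, 0, -1]]])

```text
time_s: 15.95
eef_pos: [485.7, 277.2, 47.0]
ee_rot: [0.001, 0.727, -0.686, -0.003]
force: [-0.2, 1.1, -5.9]
grip_width: 0.38
```

Run:
```python
from h import *
go(486,276.8,44,-86.6)
```

```text
t 15.95 pos [485.7 277.2  47. ] ang -86.66 F [-0.2  1.1 -5.9] T [ 0.04 -0.23  0.01] g 0.38
MOVE [ 0.4 -0.3  3. ] roll -0.01
```

Request:
move_arm(rows=[[[0, 0, 1, 0, -1], [0, 0, 2, 0, -1], [0, 0, 2.5, 0, -1], [0, 0, 2.5, 0, -1]]])

```text
time_s: 16.45
eef_pos: [485.7, 277.2, 44.5]
ee_rot: [0.001, 0.727, -0.686, -0.003]
force: [-0.5, -0.7, -5.1]
grip_width: 0.384
```

Request:
move_arm(rows=[[[0, 0, 1, 0, -1], [0, 0, 2, 0, -1], [0, 0, 2, 0, -1]]])

```text
time_s: 16.82
eef_pos: [486.0, 277.3, 43.0]
ee_rot: [0.0, 0.727, -0.686, -0.003]
force: [0.0, -1.2, 1.9]
grip_width: 0.382
```

Floor contact. Sliding downhill to the foot stop.

Request:
move_arm(rows=[[[0, 1, 0.3, 0, -1], [0, 2, 0.6, 0, -1], [0, 3, 0.9, 0, -1], [0, 3, 0.9, 0, -1]]])

```text
time_s: 17.32
eef_pos: [482.9, 277.1, 42.1]
ee_rot: [0.001, 0.727, -0.686, -0.003]
force: [1.3, -0.4, 0.4]
grip_width: 0.382
```

Request:
move_arm(rows=[[[0, 1, 0.3, 0, -1], [0, 2, 0.6, 0, -1], [0, 2, 0.6, 0, -1]]])

```text
time_s: 17.7
eef_pos: [481.5, 277.1, 41.8]
ee_rot: [-0.0, 0.727, -0.686, -0.003]
force: [4.9, -0.6, 2.3]
grip_width: 0.381
```

Request:
move_arm(rows=[[[0, 1, 0.3, 0, -1], [0, 1.2, 0.4, 0, -1], [0, 1.2, 0.4, 0, -1]]])

```text
time_s: 18.08
eef_pos: [481.5, 277.1, 42.0]
ee_rot: [-0.001, 0.727, -0.686, -0.002]
force: [6.9, -0.1, 2.6]
grip_width: 0.384
```

Firm against the stop. Release and lift.

Request:
move_arm(rows=[[[0, 0, 0, 0, 0.0], [0, 0, 0, 0, 0.3], [0, 0, 0, 0, 0.3], [0, 0, 0, 0, 0.3], [0, 0, 0, 0, 0.3], [0, 0, -15, 0, 0.3], [0, 0, -40, 0, 0.3], [0, 0, -80, 0, 0.3], [0, 0, -130, 0, 0.3], [0, 0, -158, 0, 0.3], [0, 0, -158, 0, 0.3]]])

```text
time_s: 19.45
eef_pos: [482.5, 276.7, 203.0]
ee_rot: [-0.004, 0.727, -0.686, -0.001]
force: [0.4, 0.3, -0.8]
grip_width: 0.651
```

Run:
```python
from h import *
go(484,200,200,-86.6); c=cap('wrist','w10'); s=cap('side','s10')
M,p=seatframe((484,277,76),3.4)
for k,v in {'capTop-90':(-90,0,17),'+90':(90,0,17),'L+22':(22,0,17),'piv':(50,40,26)}.items(): print(k,np.round(proj(c,p+M@v)),np.round(proj(s,p+M@v)))
h=cv2.cvtColor(c['color'],cv2.COLOR_BGR2HSV);m=cv2.inRange(h,(0,200,90),(4,255,255));n,_,st,ce=cv2.connectedComponentsWithStats(m)
for i in range(1,n):
    if st[i,4]>100: print(st[i],ce[i].round(1))
W=np.zeros((420,800,3),'u1');W[:,:560]=c['color'];W[:240,560:]=cv2.resize(s['color'][235:315,245:325],(240,240),interpolation=3);cv2.imwrite('pics/w10.png',W)
```

```text
t 19.45 pos [482.5 276.7 203. ] ang -86.67 F [ 0.4  0.3 -0.8] T [ 0.04  0.01 -0.03] g 0.651
MOVE [76.6  2.9  2.5] roll -0.01
capTop-90 [280. 265.] [321. 278.]
+90 [280.  96.] [264. 260.]
L+22 [280. 173.] [286. 267.]
piv [230. 148.] [276. 271.]
[ 212   69   25   75 1075] [226.3 112.3]
```

View pics/w10.png

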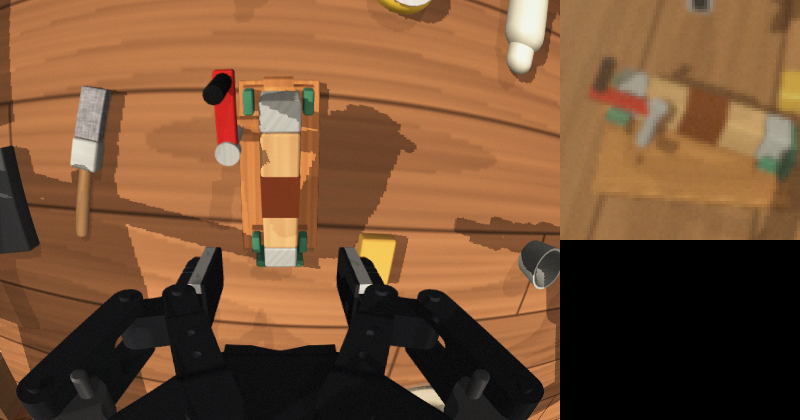

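The bar lies home in the cradle: caps inside both pairs of cheeks, heavy end at the foot stop (280,257). The red arm points uphill with its knob at about (215,90). I'll cage the knob between loosely open fingers and sweep it along its arc.

```bash
cat > k.py <<'E'
from h import *
M,P0=seatframe((483.5,277,76),3.4)
def knob(q,h=25,r=58,lead=0):
    a=.25-q; e=np.array([np.cos(a),np.sin(a),0]);t=np.array([np.sin(a),-np.cos(a),0])
    return P0+M@(np.array([50,40,30+h])+r*e+lead*t)
E
python3 - <<'E'
from k import *
c=cap('wrist')
print('piv',np.round(proj(c,knob(0,0,0)),1))
for q in(0,.1,.2,.3,.35): print(q,np.round(proj(c,knob(q,0)),1),np.round(proj(c,knob(q,38)),1))
h=cv2.cvtColor(c['color'],cv2.COLOR_BGR2HSV);m=cv2.inRange(h,(0,200,90),(4,255,255));m[:,:200]=0;m[:,250:]=0
for r in (75,85,100,110,120,130,138): x=np.where(m[r])[0]; print(r,x.min(),x.max())
g=c['color'].max(2); k=(g<45)[60:120,190:245].astype('u1'); n,_,st,ce=cv2.connectedComponentsWithStats(k); print([(s,c_.round(1)) for s,c_ in zip(st[1:],ce[1:]) if s[4]>50])
for q in (.1,.2,.3): print(q,knob(q),sense()['eef_pos'])
E
```

```text
piv [228.  149.5]
0 [203.   79.8] [189.4  94.5]
0.1 [210.6  77.8] [198.2  92.1]
0.2 [218.5  76.6] [207.4  90.7]
0.3 [226.6  76.3] [216.8  90.3]
0.35 [230.6  76.4] [221.6  90.4]
75 211 232
85 229 232
100 218 233
110 214 233
120 214 234
130 215 234
138 216 235
[(array([ 11,  10,  29,  32, 604], dtype=int32), array([24.9, 26. ]))]
0.1 [565.56269121 330.62864795 161.48068798] [481.14201989 276.17900564 199.14395912]
0.2 [566.45430268 324.9028279  161.65954472] [481.14201989 276.17900564 199.14395912]
0.3 [566.79813634 319.11544901 161.65954472] [481.14201989 276.17900564 199.14395912]
```

Request:
move_arm(rows=[[[-20, -43, 0, -1.5, -0.3], [-41, -87, 0, -3, -0.3], [-41, -87, 0, -4.5, -0.3], [-41, -87, 0, -6, -0.3], [-41, -87, 0, -7.5, -0.3], [-41, -87, 0, -9, -0.3], [-41, -87, 0, -10.5, -0.3], [-41, -87, 0, -12, -0.3], [-41, -87, 0, -13.5, -0.3], [-41, -87, 0, -15, -0.3], [-41, -87, 0, -16.5, -0.3], [-41, -87, 0, -18, -0.3]]])

```text
time_s: 21.1
eef_pos: [565.2, 322.0, 197.6]
ee_rot: [-0.002, 0.982, 0.188, -0.002]
force: [-0.7, -0.9, -0.6]
grip_width: 0.349
```

Run:
```python
from k import *
go(566.5,323.5,200,93.4);print(sense()['joints'].round(2))
```

```text
t 21.1 pos [565.2 322.  197.6] ang 21.62 F [-0.7 -0.9 -0.6] T [ 0.02 -0.04  0.05] g 0.349
MOVE [ 1.8 -0.9 -2.4] roll -11.96
[ 0.34  0.61  1.07  0.    1.47 -0.04]
```

Request:
move_arm(rows=[[[1.5, -1, 0, -1.5, -0.3], [1.5, -1, 0, -3, -0.3], [1.5, -1, 0, -4.5, -0.3], [1.5, -1, 0, -6, -0.3], [1.5, -1, 0, -7.5, -0.3], [1.5, -1, 0, -9, -0.3], [1.5, -1, 0, -10.5, -0.3], [1.5, -1, 0, -12, -0.3], [1.5, -1, 0, -12, -0.3], [1.5, -1, 0, -12, -0.3]]])

```text
time_s: 22.35
eef_pos: [566.0, 323.4, 196.9]
ee_rot: [-0.003, 0.685, 0.728, -0.001]
force: [-0.3, -0.2, -0.8]
grip_width: 0.349
```

Run:
```python
from k import *
go(566.5,323.3,122,93.4)
c=cap('wrist','w11')
for q in(.15,.23,.3): print(q,np.round(proj(c,knob(q,0)),1),np.round(proj(c,knob(q,38)),1))
h=cv2.cvtColor(c['color'],cv2.COLOR_BGR2HSV);m=cv2.inRange(h,(0,200,90),(4,255,255));n,_,st,ce=cv2.connectedComponentsWithStats(m)
for i in range(1,n):
    if st[i,4]>60: print(st[i],ce[i].round(1))
print('piv',np.round(proj(c,knob(0,0,0)),1), 'mid',np.round(proj(c,knob(.23,0,29)),1))
# knob: dark pixels near predicted
u,v=np.int32(proj(c,knob(.23,38))); k=(c['color'].max(2)<60)
for r in range(v-30,v+40,6): print(r,''.join('#' if x else '.' for x in k[r,u-60:u+60:2]))
print(u,v)
```

```text
t 22.35 pos [566.  323.4 196.9] ang 93.45 F [-0.3 -0.2 -0.8] T [ 0.03  0.02 -0.01] g 0.349
MOVE [-0.4  0.9 74.9] roll 0.01
0.15 [284.8 218.2] [285.9 219.5]
0.23 [278.5 218.6] [278.5 220. ]
0.3 [273.1 218.5] [272.1 219.9]
[ 269  150   22   64 1160] [279.4 180.9]
piv [277.1 141.8] mid [277.8 179.7]
189 ................#...........................................
195 ............................................................
201 ............................................................
207 ............................................................
213 ..........................##########........................
219 ..........................##########........................
225 ...........................########.........................
231 ............................................................
237 ............................................................
243 ............................................................
249 .............###...............................###..........
255 ..#####.....####...............................###......####
278 219
```

Knob centred between the fingers (knob column 279, finger midpoint 281). Descending around it.

Request:
move_arm(rows=[[[0, 1, 25, 0, -0.3], [0, 1, 50, 0, -0.3], [0, 1, 65, 0, -0.3], [0, 1, 73, 0, -0.3], [0, 1, 73, 0, -0.3]]])

```text
time_s: 23.02
eef_pos: [566.7, 323.7, 124.1]
ee_rot: [-0.003, 0.685, 0.728, -0.001]
force: [-0.1, 0.8, -0.2]
grip_width: 0.351
```

Run:
```python
from k import *
s=sense();q0=rot(s['ee_rot']);p=s['eef_pos'];a0=np.degrees(np.arctan2(q0[1,0],q0[0,0]))
go(566,323,122,93.4)
# arc: TCP = knob(q,25) xy, z = knob(q,22).z-36
for i,q in enumerate(np.linspace(.22,1.82,13)[1:]):
    k=knob(q,25); tgt=np.array([k[0],k[1],knob(q,22)[2]-36]); d=q0.T@(tgt-p)
    print(i,round(q,2),d.round(1),round((a0-(93.4-np.degrees(q-.22)))/6,2),tgt.round())
```

```text
t 23.02 pos [566.7 323.7 124.1] ang 93.46 F [-0.1  0.8 -0.2] T [-0.01 -0.03 -0.01] g 0.351
MOVE [-0.7 -0.7  2.1] roll 0.01
0 0.35 [-7.7 -0.4  1.4] 1.28 [567. 316. 123.]
1 0.49 [-15.3  -1.6   1.8] 2.56 [566. 308. 122.]
2 0.62 [-22.7  -3.8   2.5] 3.83 [564. 301. 122.]
3 0.75 [-29.7  -6.9   3.5] 5.1 [562. 294. 121.]
4 0.89 [-36.2 -10.9   4.8] 6.38 [558. 287. 119.]
5 1.02 [-42.1 -15.7   6.3] 7.65 [554. 281. 118.]
6 1.15 [-47.2 -21.1   8.1] 8.92 [548. 275. 116.]
7 1.29 [-51.6 -27.2  10.1] 10.2 [543. 271. 114.]
8 1.42 [-55.1 -33.7  12.3] 11.47 [536. 267. 112.]
9 1.55 [-57.6 -40.7  14.5] 12.74 [530. 264. 110.]
10 1.69 [-59.2 -47.8  16.9] 14.02 [522. 262. 107.]
11 1.82 [-59.7 -55.2  19.3] 15.29 [515. 261. 105.]
```

Request:
move_arm(rows=[[[-8, 0, 1, 1.3, -0.3], [-15, -2, 2, 2.6, -0.3], [-23, -4, 2, 3.8, -0.3], [-30, -7, 3, 5.1, -0.3], [-36, -11, 5, 6.4, -0.3], [-42, -16, 6, 7.7, -0.3], [-47, -21, 8, 8.9, -0.3], [-52, -27, 10, 10.2, -0.3], [-55, -34, 12, 11.5, -0.3], [-58, -41, 14, 12.7, -0.3], [-59, -48, 17, 14, -0.3], [-60, -55, 19, 15.3, -0.3]]])

```text
time_s: 24.52
eef_pos: [515.8, 260.8, 106.4]
ee_rot: [-0.002, 1.0, 0.012, -0.002]
force: [0.4, 1.0, -0.9]
grip_width: 0.351
```

Run:
```python
from k import *
go(514,260.5,105,1.6)
e=M@[-1,0,0];s=sense();print('downhill in tool',(rot(s['ee_rot']).T@e).round(2))
```

```text
t 24.52 pos [515.8 260.8 106.4] ang 1.39 F [ 0.4  1.  -0.9] T [ 0.13 -0.13  0.03] g 0.351
MOVE [-1.8  0.2  1.4] roll -0.04
downhill in tool [-0.95  0.03  0.31]
```

Pushing the last few mm downhill until the stop is felt.

Request:
move_arm(rows=[[[-3, 0, 1, 0, -0.3], [-6, 0, 2, 0, -0.3], [-8, 0, 2.5, 0, -0.3], [-8, 0, 2.5, 0, -0.3]]])

```text
time_s: 25.02
eef_pos: [509.2, 260.6, 104.8]
ee_rot: [-0.002, 1.0, 0.013, 0.0]
force: [5.1, -0.5, 2.8]
grip_width: 0.35
```

Request:
move_arm(rows=[[[-1, 0, 0.3, 0, -0.3], [-2, 0, 0.6, 0, -0.3], [-2, 0, 0.6, 0, -0.3]]])

```text
time_s: 25.4
eef_pos: [508.9, 260.6, 104.9]
ee_rot: [-0.002, 1.0, 0.013, 0.002]
force: [9.8, -0.3, 0.7]
grip_width: 0.351
```

Firm at the stop. Back off to mid-slack and lift straight up.

Request:
move_arm(rows=[[[3, 0, -1, 0, -0.3], [5, 0, -2, 0, -0.2], [5, 0, -2, 0, -0.2], [5, 0, -20, 0, -0.2], [5, 0, -60, 0, -0.2], [5, 0, -110, 0, -0.2], [-40, 0, -150, 0, -0.2], [-100, 0, -150, 0, -0.2], [-150, 0, -150, 0, -0.2], [-150, 0, -150, 0, -0.2]]])

```text
time_s: 26.65
eef_pos: [355.6, 256.2, 254.6]
ee_rot: [-0.003, 1.0, 0.014, 0.003]
force: [-0.1, -0.2, -0.2]
grip_width: 0.403
```

Run:
```python
from k import *
go(400,260,200,0)
for n in('top','side','wrist'):
    c=cap(n,'end_'+n);h=cv2.cvtColor(c['color'],cv2.COLOR_BGR2HSV);m=cv2.inRange(h,(0,200,90),(4,255,255));k,_,st,ce=cv2.connectedComponentsWithStats(m)
    print(n,[(s,e.round(1)) for s,e in zip(st[1:],ce[1:]) if s[4]>12])
    print(' closed: piv',np.round(proj(c,knob(0,0,0))),'mid',np.round(proj(c,knob(1.82,0,29))),'end',np.round(proj(c,knob(1.82,0))),'knobtop',np.round(proj(c,knob(1.82,38))),'q1.6 end',np.round(proj(c,knob(1.6,0))))
    g=cv2.inRange(h,(0,150,60),(9,255,110));k,_,st,ce=cv2.connectedComponentsWithStats(g)
    print(' leather',[(e.round(1),s[4]) for s,e in zip(st[1:],ce[1:]) if s[4]>60][:6],'exp',np.round(proj(c,P0+M@[0,0,17])))
```

```text
t 26.65 pos [355.6 256.2 254.6] ang 1.59 F [-0.1 -0.2 -0.2] T [ 0.03 -0.01  0.02] g 0.403
MOVE [44.2 -2.3 54.9] roll 0.26
top [(array([178, 223,  15,   5,  56], dtype=int32), array([184.1, 224.6]))]
 closed: piv [175. 224.] mid [185. 224.] end [195. 224.] knobtop [193. 226.] q1.6 end [194. 219.]
 leather [(array([504.8, 221.4]), np.int32(1164)), (array([538.9, 224.4]), np.int32(1114))] exp [190. 240.]
side []
 closed: piv [277. 270.] mid [278. 263.] end [279. 257.] knobtop [283. 248.] q1.6 end [275. 256.]
 leather [(array([307.5, 140.6]), np.int32(483))] exp [293. 269.]
wrist [(array([429, 135,  17,  55, 606], dtype=int32), array([436.9, 158.3]))]
 closed: piv [440. 129.] mid [438. 157.] end [436. 185.] knobtop [443. 194.] q1.6 end [448. 184.]
 leather [(array([429.8, 155.9]), np.int32(61)), (array([388.7, 145.6]), np.int32(110)), (array([388.2, 168. ]), np.int32(410))] exp [391. 163.]
```

```bash
python3 -c "
from rig import ctrl;print(ctrl.finish_job())"
```

```text
the job is handed in; nothing more can be done
None
```

The job is done and handed in at about 27 s of the 72 s allowed; the hand-in reports no verdict.

- **Balance:** I laid the bar level by its middle across the ridge and let go. The end that had been on the -y side dipped, and the wrist torque had already pointed to that end.
- **Cradle:** I picked the bar up again at its tilt and laid it in the cradle, heavy end downhill. I slid it down until the foot stop pushed back with about 7 N, then let go. The wrist camera showed it home.
- **Keeper:** I swept the knob round its arc between loosely open fingers until it pushed back with about 10 N.

**Last checks:** In the top and wrist views the red arm is within about 2 px of where I calculated it for fully closed. In the wrist view the leather is about 3 px from where it should be with the bar seated. The robot is clear of everything, with about 0 N on the wrist. The side view found neither the arm nor the bar's leather by colour, so it confirms nothing. I moved nothing else on the bench, but took no final measurement of the other objects.

**What went wrong:** The first grasp closed on air above the bar, because the fingertips reach about 30 mm less than the stated tool point. I lowered to allow for that and used the offset from then on.

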